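# Tip one bay of a two-bay billet tote

### The job

Lift the two-bay tote by its bar handle and tip it over the empty tray just far enough that the two glass billets in the bay with the shallow ramp slide out into the tray, while the two in the bay with the steep ramp stay in the tote. Nobody knows beforehand how slippery the glass is, so tip slowly and stop as soon as the billets go; keep the lip close above the tray (the glass should fall no more than about 80 mm) and do not touch the billets with the gripper. Then stand the tote level on the table again where it stood, and leave the two tumblers undisturbed.

Things in the scene. Friction and masses are not known exactly. Their poses are not given: they have to be found in the camera images.
- tote: Open plywood tote 156 mm long (x), 130 mm wide (y), 0.34 kg, 64 mm high without its bar handle. A 6 mm divider along x parts it into two 56 mm wide bays, both closed at the back (+x) and open at the front (-x), where they empty when that end is lowered. Each floor is a metal ramp climbing from 6 mm above the underside at the back to a lip in front. Origin: centre of the underside; z up.
- tote_bar (a point): Centre of the tote's bar handle, 94 mm above the tote's underside over its centre. The bar is 14 mm thick (along the tote's x), 22 mm high and 118 mm long between the uprights (along y), with flat sides; there is free room of 18 mm below it over the divider, and more over the bays. Axes as the tote's.
- tote_lip (a point): Lip of the shallow bay (the +y bay, ramp 4 degrees): middle of its front edge, at x -78, y +31, z +16.5 mm in the tote. Axes as the tote's. Its billets start to slide out when the tote is tipped by 4 degrees plus the friction angle, which is unknown: 10 to 35 degrees. Held steady just past that, they take about a second to leave; the tote is then about 2.4 N lighter.
- steep_lip (a point): Lip of the steep bay (the -y bay, ramp 12 degrees): middle of its front edge, at x -78, y -31, z +38 mm in the tote. Axes as the tote's. Friction is the same in both bays, so these billets start to slide about 8 degrees of tip later than those of the shallow bay.
- shallow_rear: A rounded bar of cast green glass, 68 mm long, 44 mm wide, 18 mm thick, 0.10 to 0.14 kg. Origin: centre of its underside; x along its length, z out of its top. All four billets are alike. At the start it lies in the shallow bay (+y), against the back wall, its length along the tote's x.
- shallow_front: A rounded bar of cast green glass, 68 mm long, 44 mm wide, 18 mm thick, 0.10 to 0.14 kg. Origin: centre of its underside; x along its length, z out of its top. All four billets are alike. At the start it lies in the shallow bay (+y), before the other, close to the lip.
- steep_rear: A rounded bar of cast green glass, 68 mm long, 44 mm wide, 18 mm thick, 0.10 to 0.14 kg. Origin: centre of its underside; x along its length, z out of its top. All four billets are alike. At the start it lies in the steep bay (-y), against the back wall. It is to stay in the tote.
- steep_front: A rounded bar of cast green glass, 68 mm long, 44 mm wide, 18 mm thick, 0.10 to 0.14 kg. Origin: centre of its underside; x along its length, z out of its top. All four billets are alike. At the start it lies in the steep bay (-y), before the other, close to the lip. It is to stay in the tote.
- tray: Empty loose wooden tray, 180 mm (x) by 170 mm (y), rim 36 mm high, walls and floor about 6 mm thick, 0.9 kg. Origin: centre of its underside; z up.
- tumbler_clear: Clear glass tumbler 56 mm across and 70 mm high, standing at the back left of the table; a bystander. Origin: centre of its foot.
- tumbler_amber: Amber glass tumbler 62 mm across and 82 mm high, standing at the right-hand side of the table; a bystander. Origin: centre of its foot.
There are look-alikes about, which are no part of the job. What is shaped like the steep_front but yellow is not meant.

How it is judged:
By the outcome, as a careful person would: the job done as asked, in the order asked, and still so for the second after the job is handed in, with the robot touching nothing.
It also fails if it takes over 61 s, if anything falls off the work surface, if the arm or the gripper's body presses on something with over 40 N, if the wrist force passes 120 N, or if a joint passes its speed limit or range.

### The arm

A 6-joint arm with a two-finger parallel gripper is mounted at the origin on a cart in front of the work surface, level with it; the furniture and walls round the work are solid. World frame = base frame: x ahead of the robot, y to its left, z up, the work surface at z = 0. Lengths are in mm, angles in degrees, forces in N, time in s.
With the tool pointing down it reaches from about 350 to 850 mm from the base axis. Payload 8.1 kg.
Tool frame: the origin (TCP) lies where the fingers leave the gripper's body, on its centre line; the fingertips stand 73 mm ahead of it and the grasp point (between the pads) lies 54 mm ahead of it; z points along the fingers, y is the line along which they close (so a half turn about z gives the same grasp; the last joint's range is limited). The gripper opens to 85 mm and grips with 20 to 120 N. Pads are 22 mm wide; open, the fingers measure 114 mm over their backs; the gripper's body (76 mm by 85 mm) begins 54 mm behind the grasp point. The pads swing forward as they close: fully open they stand 13 mm farther back than shut.
Start: joints at [66.326, 7.471, 85.268, -0, 87.261, -4.893], TCP at [193.155, 568.064, 303.892] pointing down, gripper open.
Joint ranges: [-169.43, 169.43], [-51.17, 129.36], [1.28, 143.12], [-76.62, 256.62], [0, 156.53], [-152.29, 152.29]. Speed limits (degrees/s): [136.94, 136.94, 159.86, 180, 180, 180].

### API

Orientations are given as [roll, pitch, yaw] about the fixed x, y, z axes, in that order (R = Rz(yaw) Ry(pitch) Rx(roll)).
In Python, from bench import sense, optics, r gives the robot as it stands.
- The arm moves only by the tool servo_tool, never from a script. Its argument "plan" is a list that holds one entry, the list of rows, each a list of 5 numbers: the shift along the world's x, y, z in m, then the turn about the world's z in degrees, then the finger opening in m, from 0 to 0.0854. A call has 1 to 10 rows; each row shifts and turns the commanded pose from where the row before left it; what a row does not reach is not made up. A row lasts 1/10 s, in which the tool goes at most 50 mm and 8.59 degrees, less where a joint would pass 70% of its speed; a pose out of reach is approached as far as the arm can. A call is refused whole if a number of a shift passes 0.05 or a number of a turn 8.59, either way. A call with a gripper value outside its range is refused whole. The fingers move at their own pace and stop on an object; "force" is the grip in N (left out, the last holds). Time passes only in rows, so rows that do not move let the fingers close. It gives the time, the measured TCP pose, the force, the opening and the grip force at its end, in the units of the state.
- sense(): the state, without advancing time (a new reading comes with each control period).
- optics.snapshot(name): name is "side" or "top"; returns a dict with "frame" (480x640x3 uint8, blue, green, red), "fx", "fy", "cx", "cy" (pixels), "cam_to_world" (4x4, takes a point from camera to world coordinates). Camera axes: x right, y down, z forward; pixel columns grow to the right and rows downward; lengths in mm; the calibration is good to about 2 mm. A picture is of the moment at which its call begins. There is no depth.
- r.hand_in(): hands the job in; it is judged then, once.
The state is a dict: "time": time; "joint_pos": joint angles; "qd": joint speeds; "joint_efforts": joint torques, N m; "tool_pos": TCP position; "tcp_rot": TCP orientation; "ft_force": force on the tool from outside, world axes, zero at the start; "wrist_torque": the same for the moment, N m; "finger_gap": finger opening in mm; "grip_force": force on a finger pad.
Only numpy, scipy, OpenCV 4.12 (cv2) and the standard library are available. Lean on these libraries where they do the work, as an engineer would, in place of code of your own. Each camera call takes 0.05 s, during which the arm holds its last target. There are 200 camera calls.

## Working session

There is one attempt and no reset: what is moved stays moved. The work goes in short steps, Python scripts to look and compute and a tool call to move; the robot and the scene stay as the last step left them, time stands still between calls to the robot, and variables do not carry over. Pictures are saved under pics/ and viewed, at most 10 in all, crops included, and the job is handed in when it is done.

Besides the shell and the picture viewer there is one more tool, called by a JSON object that holds its "api" and its "payload", one argument or row to a line. servo_tool: Moves the arm, as the interface text tells. Its arguments: {"type":"object","properties":{"plan":{"type":"array"},"force":{"type":"number"}},"required":["plan"]}

```bash
ls; mkdir -p pics; cat > h.py <<'E'
import numpy as np, cv2
from bench import sense, optics, r
def snap(n,f=None):
    s=optics.snapshot(n)
    if f: cv2.imwrite('pics/'+f,s['frame'])
    return s
def ray(s,u,v):
    T=np.array(s['cam_to_world']); d=T[:3,:3]@[(u-s['cx'])/s['fx'],(v-s['cy'])/s['fy'],1]
    return T[:3,3],d
def onz(s,u,v,z):
    o,d=ray(s,u,v); return o+d*(z-o[2])/d[2]
def proj(s,p):
    T=np.linalg.inv(np.array(s['cam_to_world'])); q=T[:3,:3]@np.array(p,float)+T[:3,3]
    return np.array([s['fx']*q[0]/q[2]+s['cx'],s['fy']*q[1]/q[2]+s['cy']])
E
python3 - <<'E'
from h import *
np.set_printoptions(precision=3,suppress=True)
for n in ('top','side'):
    s=snap(n,n+'0.png'); print(n,s['fx'],s['fy'],s['cx'],s['cy']); print(np.array(s['cam_to_world']))
print(sense())
E
```

```text
pics
top 462.3257611285797 462.3257611285797 324.4984913795378 247.98877517337905
[[  -0.02    -0.998    0.065  489.383]
 [  -1.       0.021    0.007  -46.83 ]
 [  -0.008   -0.065   -0.998 1175.305]
 [   0.       0.       0.       1.   ]]
side 459.69811992936326 459.69811992936326 323.18450432064157 237.45720200654222
[[ -0.996  -0.059   0.066 493.27 ]
 [ -0.088   0.55   -0.83  680.697]
 [  0.012  -0.833  -0.553 587.053]
 [  0.      0.      0.      1.   ]]
{'time': 0.1, 'joint_pos': array([66.326,  7.511, 85.324,  0.002, 87.261, -4.892]), 'qd': array([ 0.048,  0.033, -0.197,  0.028, -0.068,  0.014]), 'joint_efforts': array([  0.002, -57.096, -50.194,  -0.   ,   0.008,   0.   ]), 'tool_pos': array([192.989, 567.717, 302.94 ]), 'tcp_rot': array([-179.904,   -0.01 ,  161.218]), 'ft_force': array([0.751, 0.265, 0.714]), 'wrist_torque': array([-0.012,  0.012, -0.025]), 'grip_force': 0.0, 'finger_gap': 85.2042897821555}
```

View pics/top0.png

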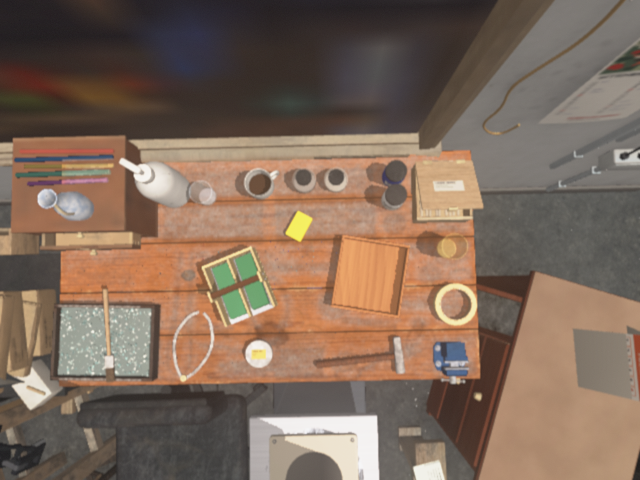

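View pics/side0.png

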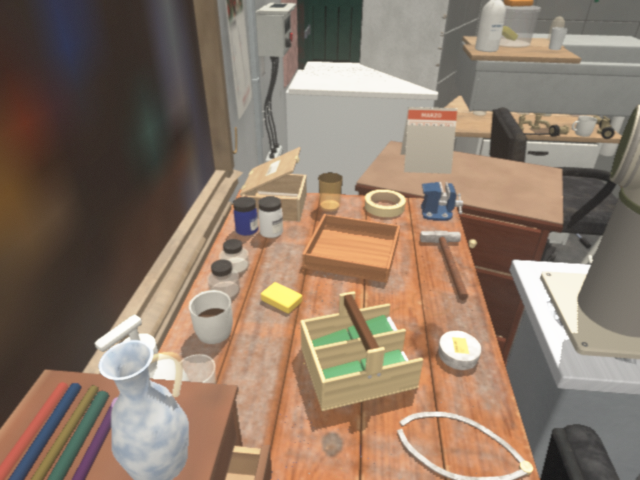

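Top view: the tote is at (238,287), with four green billets, its dark bar running (205,293)–(270,277), and its open front facing down-right. The tray is at (370,275). The clear tumbler is at about (203,191) and the amber one at about (450,246).

Possible confusions:
- **Billets:** the green bars are at (221,272), (246,264), (232,305) and (258,295). The yellow block at (298,226) and the yellow thing in the bowl at (259,353) are look-alikes, so I reject them.
- **Tray:** the wooden tray at (370,275) is the empty one. The speckled tray at (107,340) and the box at (445,190) are not.

I choose the green-filled tote and the wooden tray, and will check both in a crop.

```bash
python3 - <<'E'
from h import *
s=snap('top'); f=s['frame']
c=cv2.resize(f[225:335,190:420],None,fx=3.4,fy=3.4,interpolation=cv2.INTER_CUBIC); cv2.imwrite('pics/crop.png',c)
h=cv2.cvtColor(f,cv2.COLOR_BGR2HSV)
g=cv2.inRange(h,(50,80,40),(90,255,255)); g[:,:190]=0;g[:,290:]=0;g[:230]=0;g[340:]=0
n,l,st,ce=cv2.connectedComponentsWithStats(g)
for i in range(1,n):
    if st[i,4]>40: print(st[i],ce[i],onz(s,*ce[i],32))
E
```

```text
[236 255  20  24 315] [246.2952381  266.13650794] [523.24803261 155.31889356  32.        ]
[213 264  21  24 299] [223.11371237 275.44481605] [501.41493571 212.92981633  32.        ]
[246 281  22  27 363] [256.48484848 294.34710744] [453.21943465 130.81505234  32.        ]
[224 291  22  27 355] [234.09295775 303.96619718] [430.74026212 186.26806066  32.        ]
```

View pics/crop.png

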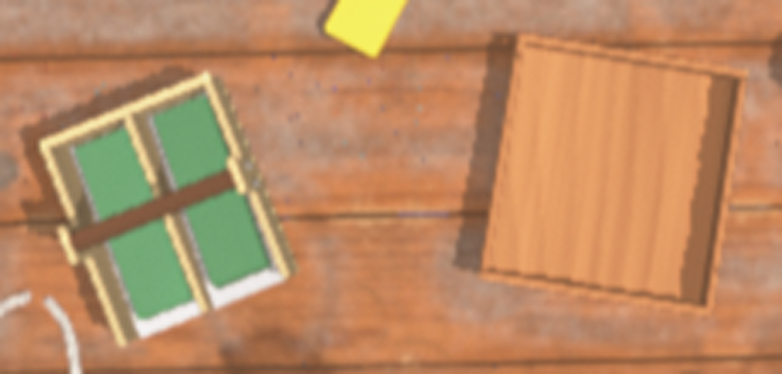

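The crop shows the tote with four green billets and a dark bar from (72,241) to (236,178). The white lips are at the front, lower right, and the rear corners are (42,142) and (210,73). The tray's corners are (518,35), (745,72), (708,308) and (480,270), and it is empty. The choice is confirmed.

```bash
python3 - <<'E'
from h import *
np.set_printoptions(precision=1,suppress=True)
s=snap('top')
P=lambda x,y,z: onz(s,190+x/3.4,225+y/3.4,z)
for nm,pts in dict(bar=[(72,241,105),(236,178,105)],rear=[(42,142,64),(210,73,64)],front=[(122,345,64),(293,270,64)],tray=[(518,35,36),(745,72,36),(708,308,36),(480,270,36)]).items():
    Q=np.array([P(*p) for p in pts]); d=Q[0]-Q[1]
    print(nm,Q[:,:2].tolist() if 0 else Q[:,:2],'c',Q.mean(0)[:2],'yaw',np.degrees(np.arctan2(-d[0],d[1])),np.linalg.norm(d))
b=sense(); print(b['tool_pos'],b['tcp_rot'])
E
```

```text
bar [[454.1 224.2]
 [494.5 112.3]] c [474.3 168.3] yaw 19.856692536727106 119.03405542688233
rear [[523.  255.6]
 [569.5 136. ]] c [546.2 195.8] yaw 21.244537962453194 128.30799905994982
front [[379.4 199.8]
 [429.3  79. ]] c [404.3 139.4] yaw 22.462543052362935 130.7365925666239
tray [[ 594.5  -84. ]
 [ 564.1 -247.9]
 [ 394.7 -215.9]
 [ 425.1  -52.7]] c [ 494.6 -150.1] yaw -10.50473428086358 166.7802140552199
[193.1 567.8 303.2] [-179.9   -0.   161.2]
```

{"api": "servo_tool", "payload": {
  "plan": [
    [[0.0282,-0.04,0,-5.02,0.0854],[0.0282,-0.04,0,-5.02,0.0854],[0.0282,-0.04,0,-5.02,0.0854],[0.0282,-0.04,0,-5.02,0.0854],[0.0282,-0.04,0,-5.02,0.0854],[0.0282,-0.04,0,-5.02,0.0854],[0.0282,-0.04,0,-5.02,0.0854],[0.0282,-0.04,0,-5.02,0.0854],[0.0282,-0.04,0,-5.02,0.0854],[0.0282,-0.04,0,-5.02,0.0854]]
  ]
}}

```text
time: 1.2
tool_pos: [475.9, 166.2, 304.0]
tcp_rot: [180.0, -0.0, 110.8]
ft_force: [0.9, 0.8, -0.1]
finger_gap: 85.5
grip_force: 0.0
```

{"api": "servo_tool", "payload": {
  "plan": [
    [[0,0.001,-0.04,0,0.0854],[0,0,-0.04,0,0.0854],[0,0,-0.04,0,0.06],[0,0,-0.036,0,0.03],[0,0,0,0,0.02],[0,0,0,0,0.01],[0,0,0,0,0.01],[0,0,0,0,0.01]]
  ],
  "force": 60
}}

```text
time: 2.0
tool_pos: [476.7, 169.5, 150.6]
tcp_rot: [179.8, 0.0, 111.0]
ft_force: [-0.1, 0.2, 2.8]
finger_gap: 12.9
grip_force: 59.9
```

{"api": "servo_tool", "payload": {
  "plan": [
    [[0,0,0.03,0,0.01],[0,0,0.03,0,0.01],[0.0016,-0.0161,0,7.32,0.01],[0.0016,-0.0161,0,7.32,0.01],[0.0016,-0.0161,0,7.32,0.01],[0.0016,-0.0161,0,7.32,0.01],[0.0016,-0.0161,0,7.32,0.01],[0.0016,-0.0161,0,7.32,0.01],[0.0016,-0.0161,0,7.32,0.01],[0.0016,-0.0161,0,7.32,0.01]]
  ],
  "force": 60
}}

```text
time: 3.0
tool_pos: [487.7, 39.7, 208.2]
tcp_rot: [-180.0, -0.0, 169.9]
ft_force: [-0.0, 0.2, -8.6]
finger_gap: 13.1
grip_force: 60.3
```

{"api": "servo_tool", "payload": {
  "plan": [
    [[0,0,0,0,0.01],[0,0,0,0,0.01],[0,0,-0.02,0,0.01],[0,0,-0.02,0,0.01],[0,0,-0.015,0,0.01],[0,0,-0.003,0,0.01],[0,0,0,0,0.01]]
  ]
}}

```text
time: 3.7
tool_pos: [487.9, 41.0, 150.2]
tcp_rot: [180.0, -0.0, 169.5]
ft_force: [-0.1, 0.1, -8.0]
finger_gap: 13.4
grip_force: 62.0
```

{"api": "servo_tool", "payload": {
  "plan": [
    [[0,0,-0.001,0,0.01],[0,0,-0.001,0,0.01],[0,0,0,0,0.01]]
  ]
}}

```text
time: 4.0
tool_pos: [488.8, 40.7, 149.9]
tcp_rot: [180.0, 0.1, 169.6]
ft_force: [-3.7, 1.0, 7.6]
finger_gap: 12.9
grip_force: 64.2
```

{"api": "servo_tool", "payload": {
  "plan": [
    [[0,0,0,0,0.04],[0,0,0,0,0.06],[0,0,0.03,0,0.06],[0,0,0.035,0,0.05],[0.0014,0.0074,0,-8.5,0.05],[0.0014,0.0074,0,-8.5,0.05],[0.0014,0.0074,0,-8.5,0.05],[0.0014,0.0074,0,-8.5,0.05],[0.0014,0.0074,0,-8.5,0.05],[0.0014,0.0074,0,-8.5,0.05]]
  ],
  "force": 20
}}

```text
time: 5.0
tool_pos: [496.8, 85.0, 213.4]
tcp_rot: [179.9, 0.0, 118.2]
ft_force: [0.4, 0.3, 0.0]
finger_gap: 50.1
grip_force: 0.0
```

{"api": "servo_tool", "payload": {
  "plan": [
    [[0,0,0,-8.5,0.045],[0,0,0,-8.5,0.045],[0,0,0,-8.5,0.045],[0,0,0,-8.5,0.045],[0,0,0,-5,0.045],[0,0,0,0,0.045]]
  ]
}}

```text
time: 5.6
tool_pos: [496.7, 84.7, 213.3]
tcp_rot: [179.9, -0.0, 79.5]
ft_force: [0.9, 0.2, -0.4]
finger_gap: 45.2
grip_force: 0.0
```

```bash
python3 - <<'E'
from h import *
s=snap('top'); f=s['frame']
cv2.imwrite('pics/crop2.png',cv2.resize(f[200:340,220:420],None,fx=4,fy=4,interpolation=cv2.INTER_CUBIC))
b=sense(); print(b['tool_pos'],b['tcp_rot'],b['finger_gap'],b['ft_force'])
E
```

```text
[496.64381422  84.6794897  213.25269363] [ 1.79951678e+02 -1.22873114e-02  7.96834765e+01] 45.08120892088635 [ 0.44754743 -1.53813815 -0.28743352]
```

View pics/crop2.png

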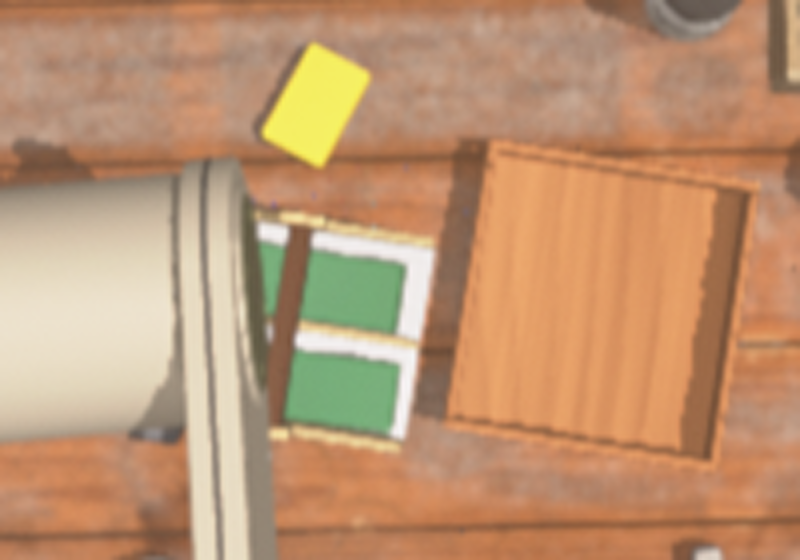

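The tote stands level by the tray, with its front edge at (433,240)–(405,440) and its divider ending at (420,343). The yellow block is well clear of it. Next I grip the divider behind the bar, because the tote can pivot there.

{"api": "servo_tool", "payload": {
  "plan": [
    [[0,0,-0.035,0,0.045],[0,0,-0.035,0,0.045],[0,0,-0.025,0,0.045],[0,0,0,0,0.03],[0,0,0,0,0.015],[0,0,0,0,0.003],[0,0,0,0,0.003],[0,0,0,0,0.003]]
  ],
  "force": 20
}}

```text
time: 6.45
tool_pos: [497.4, 84.8, 119.6]
tcp_rot: [179.8, -0.0, 79.6]
ft_force: [-1.0, 0.5, 4.9]
finger_gap: 5.5
grip_force: 22.8
```

{"api": "servo_tool", "payload": {
  "plan": [
    [[0,0,0,0,0.002],[0,0,0,0,0.002],[0,0,0.02,0,0.002],[0,0,0.02,0,0.002],[0,0,0.015,0,0.002],[0,0,0,0,0.002]]
  ],
  "force": 110
}}

```text
time: 7.05
tool_pos: [497.7, 84.8, 175.2]
tcp_rot: [179.8, -0.1, 79.6]
ft_force: [0.9, 0.3, -7.8]
finger_gap: 3.5
grip_force: 82.7
```

```bash
python3 - <<'E'
from h import *
s=snap('side'); f=s['frame']
cv2.imwrite('pics/crop3.png',cv2.resize(f[180:440,220:520],None,fx=2.2,fy=2.2,interpolation=cv2.INTER_CUBIC))
b=sense(); print(b['tool_pos'],b['tcp_rot'],b['finger_gap'],b['grip_force'],b['ft_force'],b['wrist_torque'])
E
```

```text
[496.98120865  84.71925523 173.71877483] [ 1.79876254e+02 -3.62135898e-02  7.95784374e+01] 4.160478328204195 82.65986323356628 [-0.08556576 -0.22009998 -8.55659482] [ 0.35088743 -0.11266552 -0.05366132]
```

View pics/crop3.png

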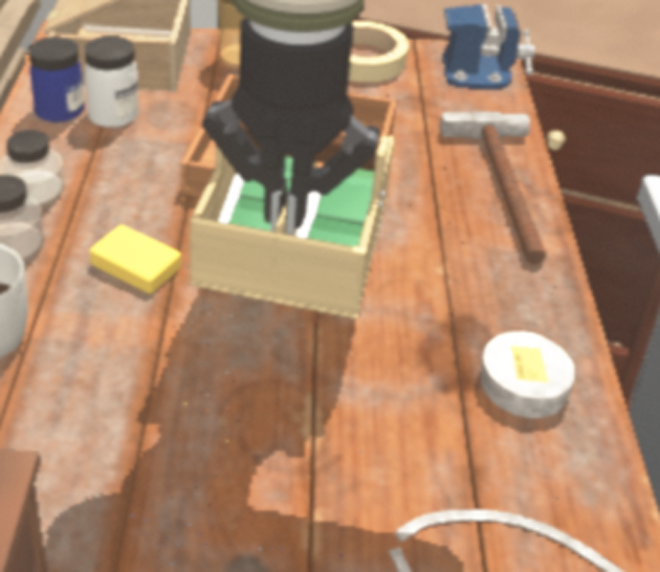

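The tote hangs from the divider with its full weight off the table (8.5 N). The rear bottom corners are at (192,288) and (357,313), and the billets are still in. I'll work out the tilt from these corners.

```bash
cat >> h.py <<'E'
def tilt(s,pts,tcp,zoff,n=np.array([.18,.984])):
    # pts: rear wall pixels (any 2, averaged) ; intersect with vertical plane n.(p-tcp)=d, d,z coupled through the tilt
    u,v=np.mean(pts,0); o,d=ray(s,u,v); out=[]
    for a in np.arange(-10,45,.5):
        c,q=np.cos(np.radians(a)),np.sin(np.radians(a))
        # grasp point in tote (45, zg=64); feature (78,zoff)
        dx,dz=33,zoff-64
        h=c*dx-q*dz; z=tcp[2]-54+q*dx+c*dz   # front down: rear goes up
        t=((tcp[:2]-o[:2])@n+h)/(d[:2]@n); out.append((abs((o+d*t)[2]-z),a))
    return min(out)
E
python3 - <<'E'
from h import *
s=snap('side'); b=sense(); t=b['tool_pos']
F=lambda p:(220+p[0]/2.2,180+p[1]/2.2)
print('bottom',tilt(s,[F((192,288)),F((357,313))],t,0),'top',tilt(s,[F((197,222)),F((366,246))],t,64))
for x,y in [(192,288),(357,313)]: print(onz(s,*F((x,y)),50))
E
```

```text
bottom (np.float64(0.048034123290094044), np.float64(37.5)) top (np.float64(0.14478271390051134), np.float64(6.0))
[564.81618332 102.54553182  50.        ]
[438.09873234 117.22580688  50.        ]
```

{"api": "servo_tool", "payload": {
  "plan": [
    [[0,0,0.012,0,0.002],[0.006,-0.009,0,0,0.002],[0.006,-0.009,0,0,0.002],[0.006,-0.009,0,0,0.002],[0.006,-0.009,0,0,0.002],[0.006,-0.01,0,0,0.002],[0.006,-0.01,0,0,0.002],[0,0,0,0,0.002],[0,0,0,0,0.002]]
  ],
  "force": 110
}}

```text
time: 8.05
tool_pos: [532.4, 28.3, 184.7]
tcp_rot: [-180.0, -0.0, 79.5]
ft_force: [-0.4, 0.3, -8.2]
finger_gap: 3.9
grip_force: 82.7
```

```bash
python3 - <<'E'
from h import *
s=snap('side'); f=s['frame']
cv2.imwrite('pics/crop4.png',cv2.resize(f[180:360,230:450],None,fx=3.3,fy=3.3,interpolation=cv2.INTER_CUBIC))
b=sense(); print(b['tool_pos'],b['tcp_rot'],b['finger_gap'],b['grip_force'],b['ft_force'],b['wrist_torque'])
E
```

```text
[532.21973992  28.64308005 184.68716598] [-1.79960010e+02 -1.47019913e-02  7.95537171e+01] 3.784610738068658 82.72842049598694 [-0.5284447   0.38881262 -7.99162505] [ 0.33568054 -0.06861515 -0.00053729]
```

View pics/crop4.png

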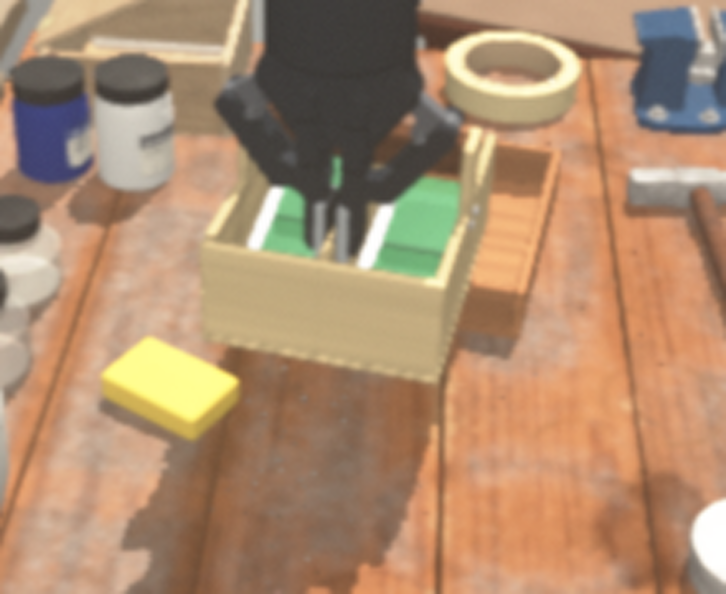

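The tote is over the tray's left rim: its right side (440,375)–(490,140) overlaps the tray, and all the billets are in. Next I lower it until the underside touches the rim.

{"api": "servo_tool", "payload": {
  "plan": [
    [[0,0,-0.01,0,0.002],[0,0,-0.01,0,0.002],[0,0,-0.004,0,0.002],[0,0,0,0,0.002]]
  ]
}}

```text
time: 8.5
tool_pos: [531.2, 28.9, 159.1]
tcp_rot: [-179.8, 0.0, 79.6]
ft_force: [0.3, -0.8, -8.7]
finger_gap: 3.8
grip_force: 82.7
```

{"api": "servo_tool", "payload": {
  "plan": [
    [[0,0,-0.002,0,0.002],[0,0,-0.002,0,0.002],[0,0,0,0,0.002]]
  ]
}}

```text
time: 8.8
tool_pos: [532.4, 28.7, 156.9]
tcp_rot: [180.0, -0.0, 79.6]
ft_force: [0.1, -1.2, -7.9]
finger_gap: 3.9
grip_force: 82.7
```

{"api": "servo_tool", "payload": {
  "plan": [
    [[0,0,-0.002,0,0.002],[0,0,0,0,0.002]]
  ]
}}

```text
time: 9.0
tool_pos: [532.8, 28.6, 155.5]
tcp_rot: [179.9, 0.0, 79.6]
ft_force: [-0.2, -0.2, -3.3]
finger_gap: 3.9
grip_force: 83.5
```

{"api": "servo_tool", "payload": {
  "plan": [
    [[0,0,0,0,0.003],[0,0,0,0,0.003],[0,0,0,0,0.003]]
  ],
  "force": 20
}}

```text
time: 9.3
tool_pos: [532.8, 28.7, 155.4]
tcp_rot: [179.9, -0.0, 79.6]
ft_force: [1.2, 1.8, -2.2]
finger_gap: 4.0
grip_force: 83.5
```

```bash
python3 - <<'E'
from h import *
b=sense(); print(b['tool_pos'],b['finger_gap'],b['grip_force'],b['ft_force'],b['wrist_torque'])
E
```

```text
[532.80245722  28.6785238  155.41399928] 3.9989895024022566 83.47692847251892 [ 1.22041463  1.78650165 -2.2396363 ] [ 0.02226575 -0.10200608  0.05828323]
```

{"api": "servo_tool", "payload": {
  "plan": [
    [[0,0,0,0,0.004],[0,0,0,0,0.0045],[0,0,0,0,0.0045]]
  ],
  "force": 25
}}

```text
time: 9.6
tool_pos: [532.6, 28.7, 155.2]
tcp_rot: [180.0, -0.0, 79.6]
ft_force: [0.4, 0.9, -2.1]
finger_gap: 4.7
grip_force: 48.9
```

{"api": "servo_tool", "payload": {
  "plan": [
    [[0,0,0,0,0.005],[0,0,0,0,0.005]]
  ],
  "force": 25
}}

```text
time: 9.8
tool_pos: [532.5, 28.7, 155.0]
tcp_rot: [180.0, -0.0, 79.6]
ft_force: [1.5, 2.8, -2.0]
finger_gap: 5.1
grip_force: 32.7
```

{"api": "servo_tool", "payload": {
  "plan": [
    [[-0.0004,-0.0022,0.0035,0,0.005],[-0.0004,-0.0024,0.0035,0,0.005],[-0.0005,-0.0025,0.0034,0,0.005],[-0.0005,-0.0026,0.0033,0,0.005],[-0.0005,-0.0028,0.0032,0,0.005],[0,0,0,0,0.005]]
  ]
}}

```text
time: 10.4
tool_pos: [530.2, 15.7, 172.3]
tcp_rot: [180.0, 0.0, 79.6]
ft_force: [-0.3, -0.8, -7.5]
finger_gap: 5.4
grip_force: 31.0
```

```bash
cat >> h.py <<'E'
def rep():
    b=sense(); print(b['time'],b['tool_pos'].round(1),round(b['finger_gap'],1),round(b['grip_force'],1),b['ft_force'].round(1),b['wrist_torque'].round(2)); return b
E
python3 - <<'E'
from h import *
rep()
s=snap('side'); f=s['frame']
cv2.imwrite('pics/crop5.png',cv2.resize(f[180:360,230:450],None,fx=3.3,fy=3.3,interpolation=cv2.INTER_CUBIC))
E
```

```text
10.4 [530.2  15.7 172.3] 5.4 31.0 [-0.3 -0.8 -7.5] [ 0.09 -0.02  0.01]
```

View pics/crop5.png

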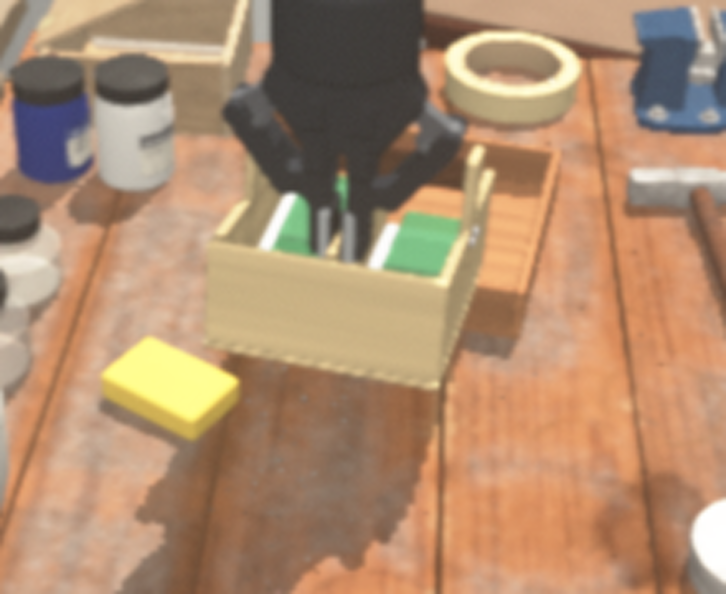

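The side view shows the tote tipping forward on the rim. The rear wall's top edge is at (208,240)–(447,290), the divider is turning in the fingers, and no billets have left. From here I go in small steps and check for glass in the tray.

{"api": "servo_tool", "payload": {
  "plan": [
    [[-0.0003,-0.0014,0.0016,0,0.005],[-0.0003,-0.0014,0.0015,0,0.005],[-0.0003,-0.0014,0.0015,0,0.005],[0,0,0,0,0.005],[0,0,0,0,0.005],[0,0,0,0,0.005],[0,0,0,0,0.005]]
  ]
}}

```text
time: 11.15
tool_pos: [529.2, 12.0, 176.4]
tcp_rot: [180.0, 0.0, 79.6]
ft_force: [-0.0, -0.3, -5.7]
finger_gap: 4.7
grip_force: 30.7
```

```bash
cat >> h.py <<'E'
def look():
    rep(); s=snap('top'); h=cv2.cvtColor(s['frame'],cv2.COLOR_BGR2HSV)
    g=cv2.inRange(h,(50,80,40),(90,255,255)); g[:240]=0; g[340:]=0; g[:,:290]=0; g[:,430:]=0
    n,l,st,ce=cv2.connectedComponentsWithStats(g)
    for i in range(1,n):
        if st[i,4]>20: print(st[i],ce[i].round(1))
    return s
E
python3 - <<'E'
from h import *
s=look(); cv2.imwrite('pics/crop6.png',cv2.resize(s['frame'][200:340,220:420],None,fx=4,fy=4,interpolation=cv2.INTER_CUBIC))
E
```

```text
11.15 [529.2  12.  176.4] 4.7 30.7 [-0.  -0.3 -5.7] [ 0.06 -0.03  0.06]
```

View pics/crop6.png

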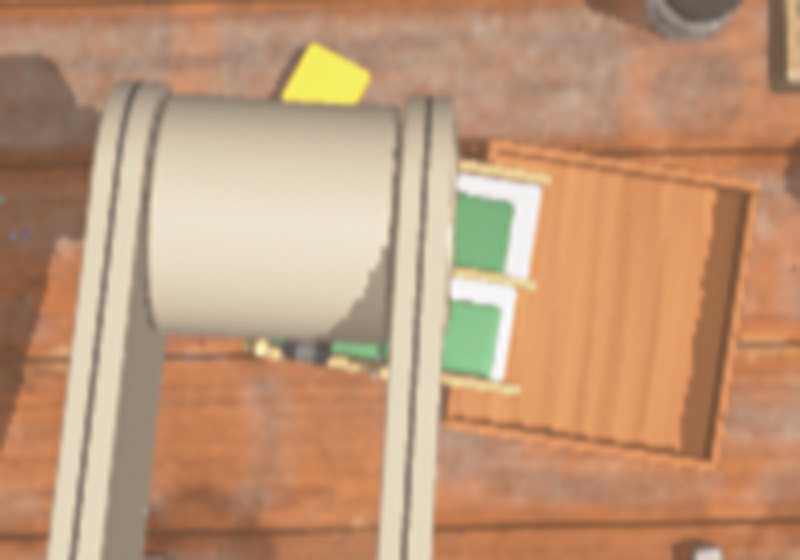

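The top view shows the front lips over the tray: front edge (540,185)–(505,380), tray rim (490,145)–(445,425). The billets are still about 25 px behind the lips. The rim now carries 2.5 N, so the tote is pivoting on it. I go on in small steps.

{"api": "servo_tool", "payload": {
  "plan": [
    [[-0.0003,-0.0014,0.0015,0,0.005],[-0.0003,-0.0014,0.0015,0,0.005],[0,0,0,0,0.005],[0,0,0,0,0.005],[0,0,0,0,0.005],[0,0,0,0,0.005]]
  ]
}}

```text
time: 11.8
tool_pos: [528.6, 9.1, 179.4]
tcp_rot: [180.0, 0.0, 79.6]
ft_force: [0.2, -0.6, -7.5]
finger_gap: 5.1
grip_force: 30.5
```

```bash
sed -i 's/inRange(h,(50,80,40),(90,255,255)); g\[:240\]/inRange(h,(40,60,40),(95,255,255)); g[:240]/' h.py
python3 - <<'E'
from h import *
s=look(); print(s['frame'][258,341],s['frame'][285,337])
E
```

```text
11.8 [528.6   9.1 179.4] 5.1 30.5 [ 0.2 -0.6 -7.5] [ 0.09 -0.07  0.02]
[336 250  12  18 194] [341.2 258.2]
[333 276  12  18 173] [338.1 284.6]
[304 286  14   5  42] [310.9 287.8]
[130 182 127] [154 210 153]
```

{"api": "servo_tool", "payload": {
  "plan": [
    [[-0.0003,-0.0015,0.0015,0,0.005],[-0.0003,-0.0015,0.0014,0,0.005],[0,0,0,0,0.005],[0,0,0,0,0.005],[0,0,0,0,0.005],[0,0,0,0,0.005]]
  ]
}}

```text
time: 12.45
tool_pos: [528.0, 6.1, 182.4]
tcp_rot: [180.0, 0.0, 79.6]
ft_force: [1.1, -0.9, -7.2]
finger_gap: 5.2
grip_force: 30.3
```

```bash
python3 -c "
from h import *
look()"
```

```text
12.45 [528.    6.1 182.4] 5.2 30.3 [ 1.1 -0.9 -7.2] [-0.01  0.03 -0.03]
[338 250  11  18 171] [342.5 258.3]
[335 276  10  19 136] [339.1 284.8]
[306 287  14   4  37] [312.9 288.1]
```

{"api": "servo_tool", "payload": {
  "plan": [
    [[-0.0003,-0.0015,0.0014,0,0.005],[-0.0003,-0.0015,0.0014,0,0.005],[0,0,0,0,0.005],[0,0,0,0,0.005],[0,0,0,0,0.005],[0,0,0,0,0.005]]
  ]
}}

```text
time: 13.1
tool_pos: [527.4, 3.2, 185.1]
tcp_rot: [-180.0, 0.0, 79.6]
ft_force: [-0.5, -0.9, -7.1]
finger_gap: 5.3
grip_force: 30.0
```

```bash
python3 -c "
from h import *
look()"
```

```text
13.1 [527.4   3.2 185.1] 5.3 30.0 [-0.5 -0.9 -7.1] [0.02 0.01 0.  ]
[340 250  10  18 146] [343.9 258.6]
[337 277   9  18 103] [340.3 284.6]
```

{"api": "servo_tool", "payload": {
  "plan": [
    [[-0.0003,-0.0016,0.0013,0,0.005],[-0.0003,-0.0016,0.0013,0,0.005],[0,0,0,0,0.005],[0,0,0,0,0.005],[0,0,0,0,0.005],[0,0,0,0,0.005]]
  ]
}}

```text
time: 13.75
tool_pos: [526.8, -0.1, 187.7]
tcp_rot: [180.0, 0.0, 79.6]
ft_force: [0.3, 0.3, -7.3]
finger_gap: 5.2
grip_force: 29.8
```

```bash
python3 -c "
from h import *
look()"
```

```text
13.75 [ 5.268e+02 -1.000e-01  1.877e+02] 5.2 29.8 [ 0.3  0.3 -7.3] [ 0.15 -0.05  0.04]
[342 251   8  18 114] [345.4 259. ]
[339 277   9  18 106] [342.7 284.7]
[309 288  14   4  32] [315.8 289. ]
```

{"api": "servo_tool", "payload": {
  "plan": [
    [[-0.0003,-0.0016,0.0013,0,0.005],[-0.0003,-0.0016,0.0012,0,0.005],[0,0,0,0,0.005],[0,0,0,0,0.005],[0,0,0,0,0.005],[0,0,0,0,0.005]]
  ]
}}

```text
time: 14.4
tool_pos: [526.2, -3.3, 190.3]
tcp_rot: [180.0, 0.0, 79.6]
ft_force: [0.2, -0.4, -6.9]
finger_gap: 5.4
grip_force: 29.7
```

```bash
python3 -c "
from h import *
s=look(); cv2.imwrite('pics/c7.png',cv2.resize(s['frame'][200:340,220:420],None,fx=4,fy=4,interpolation=cv2.INTER_CUBIC))
s=snap('side');cv2.imwrite('pics/c8.png',cv2.resize(s['frame'][180:360,230:450],None,fx=3.3,fy=3.3,interpolation=cv2.INTER_CUBIC))"
```

```text
14.4 [526.2  -3.3 190.3] 5.4 29.7 [ 0.2 -0.4 -6.9] [-0.03 -0.03 -0.02]
[344 251   7  18  88] [346.9 259. ]
[341 277  23  19 368] [352.1 286. ]
[310 288  15   4  29] [318.  289.6]
```

View pics/c8.png

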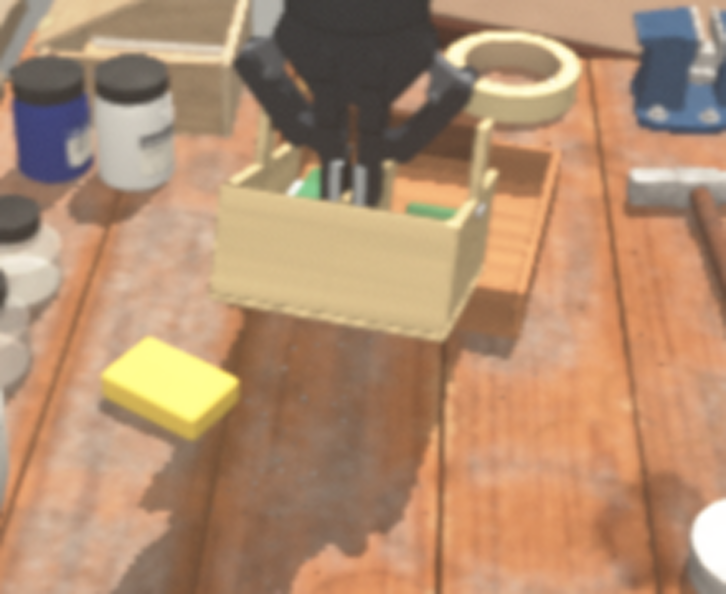

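The side view shows the tote well tipped. The shallow-bay glass (430,210) is moving forward, and the top mask's right edge has jumped from 348 to 364. I stop tipping and hold.

{"api": "servo_tool", "payload": {
  "plan": [
    [[0,0,0,0,0.005],[0,0,0,0,0.005],[0,0,0,0,0.005],[0,0,0,0,0.005],[0,0,0,0,0.005],[0,0,0,0,0.005],[0,0,0,0,0.005],[0,0,0,0,0.005]]
  ]
}}

```text
time: 15.3
tool_pos: [526.2, -3.2, 190.3]
tcp_rot: [180.0, -0.0, 79.6]
ft_force: [-0.4, -0.4, -6.0]
finger_gap: 5.2
grip_force: 29.9
```

```bash
python3 -c "
from h import *
s=look(); cv2.imwrite('pics/c9.png',cv2.resize(s['frame'][200:340,220:420],None,fx=4,fy=4,interpolation=cv2.INTER_CUBIC))"
```

```text
15.3 [526.2  -3.2 190.3] 5.2 29.9 [-0.4 -0.4 -6. ] [ 0.14 -0.06  0.01]
[344 251   7  18  88] [346.9 259. ]
[347 277  29  20 469] [360.7 286.6]
```

View pics/c9.png

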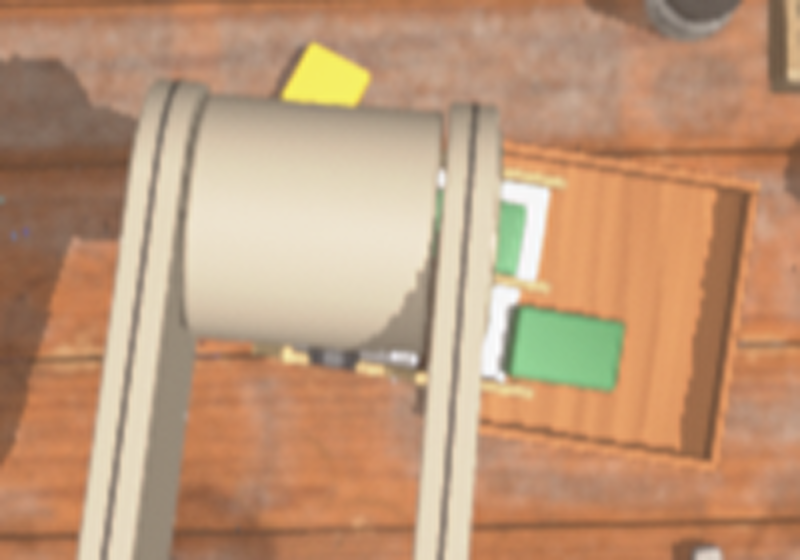

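The front shallow billet is in the tray at (567,347), and the rear one is hidden under the arm at about (460,350). The steep billet is unmoved at (512,238). I hold a bit longer.

{"api": "servo_tool", "payload": {
  "plan": [
    [[0,0,0,0,0.005],[0,0,0,0,0.005],[0,0,0,0,0.005],[0,0,0,0,0.005],[0,0,0,0,0.005],[0,0,0,0,0.005]]
  ]
}}

```text
time: 15.95
tool_pos: [526.2, -3.2, 190.2]
tcp_rot: [180.0, -0.0, 79.6]
ft_force: [0.4, 0.0, -5.4]
finger_gap: 5.0
grip_force: 29.9
```

```bash
python3 -c "
from h import *
s=look(); f=s['frame']
h=cv2.cvtColor(f,cv2.COLOR_BGR2HSV); g=cv2.inRange(h,(40,60,40),(95,255,255))
for y in (280,284,288,292): print(y,''.join('#' if g[y,x] else '.' for x in range(300,400)))
s=snap('side'); h=cv2.cvtColor(s['frame'],cv2.COLOR_BGR2HSV); g=cv2.inRange(h,(40,60,30),(95,255,255))[200:300,290:420]
n,l,st,ce=cv2.connectedComponentsWithStats(g); print([(st[i]+[290,200,0,0,0]).tolist() for i in range(1,n) if st[i,4]>5])"
```

```text
15.95 [526.2  -3.2 190.2] 5.0 29.9 [ 0.4  0.  -5.4] [ 0.11 -0.04  0.04]
[344 251   7  18  87] [346.9 259.1]
[347 277  29  20 469] [360.7 286.6]
280 ................................................#########################...........................
284 ................................................############################........................
288 ...............................................############################.........................
292 ...............................................###########################..........................
[[320, 231, 8, 9, 43], [354, 235, 18, 11, 146]]
```

```bash
python3 -c "
from h import *
s=snap('side');cv2.imwrite('pics/c10.png',cv2.resize(s['frame'][200:290,290:410],None,fx=6,fy=6,interpolation=cv2.INTER_CUBIC))"
```

```text
(no output)
```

View pics/c10.png

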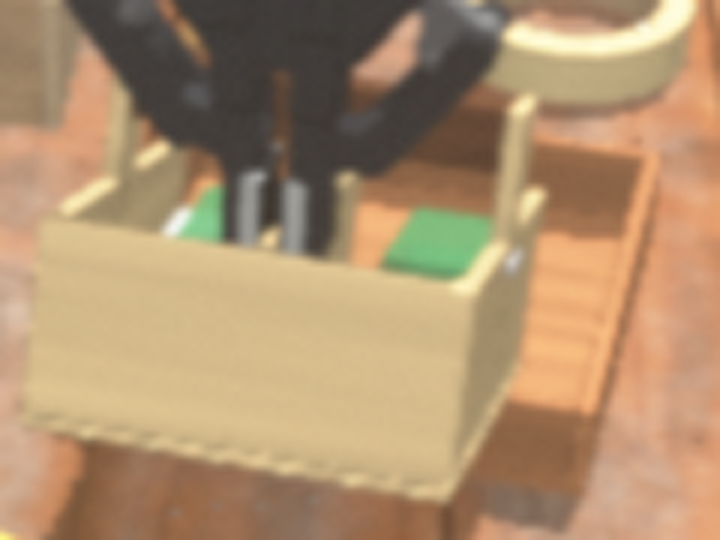

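This is my last picture, because the view allowance is used up (one over, in fact). It shows one green billet beyond the shallow bay at (437,240) and the steep billet still in its bay at (205,215). From here I use numbers only. First I triangulate how the freed billet lies.

```bash
python3 -c "
from h import *
t=snap('top'); s=snap('side')
for z in (15,24,35,45,55):
    for u,v in ((347.5,288),(375.5,284),(361,277.5),(361,296.5)):
        p=onz(t,u,v,z); print(z,p.round(0)[:2],proj(s,p).round(0),end=' | ')
    print()
f=s['frame']; h=cv2.cvtColor(f,cv2.COLOR_BGR2HSV); g=cv2.inRange(h,(40,60,30),(95,255,255))
for y in range(230,250,2): print(y,''.join('#' if g[y,x] else '.' for x in range(340,390)))
for y in range(232,250,3): print(y,f[y,352:374,1].tolist())
"
```

```text
15 [464. -94.] [367. 262.] | 15 [ 472. -165.] [363. 243.] | 15 [ 489. -129.] [355. 252.] | 15 [ 442. -128.] [377. 254.] | 
24 [464. -94.] [367. 259.] | 24 [ 473. -164.] [363. 240.] | 24 [ 489. -128.] [355. 249.] | 24 [ 442. -127.] [377. 250.] | 
35 [464. -94.] [367. 255.] | 35 [ 473. -163.] [363. 236.] | 35 [ 489. -127.] [355. 245.] | 35 [ 443. -126.] [377. 246.] | 
45 [465. -93.] [367. 251.] | 45 [ 473. -162.] [364. 232.] | 45 [ 489. -127.] [355. 241.] | 45 [ 443. -126.] [377. 243.] | 
55 [465. -93.] [367. 247.] | 55 [ 473. -161.] [364. 229.] | 55 [ 489. -126.] [356. 237.] | 55 [ 444. -125.] [378. 239.] | 
230 ..................................................
232 ..................................................
234 ..................................................
236 ...................############...................
238 .................###############..................
240 ................###############...................
242 ...............###############....................
244 ...............##############.....................
246 ..................................................
248 ..................................................
232 [118, 118, 116, 117, 115, 116, 116, 114, 115, 113, 112, 112, 113, 112, 110, 104, 105, 104, 103, 109, 133, 165]
235 [177, 174, 170, 167, 167, 163, 164, 172, 177, 175, 170, 165, 162, 156, 149, 147, 142, 136, 131, 132, 147, 170]
238 [184, 184, 184, 182, 181, 185, 190, 191, 190, 191, 191, 191, 191, 192, 191, 190, 190, 190, 190, 182, 171, 170]
241 [173, 172, 176, 184, 187, 188, 187, 191, 192, 192, 192, 193, 193, 192, 193, 191, 191, 194, 206, 223, 228, 219]
244 [170, 156, 148, 146, 145, 150, 156, 161, 165, 167, 172, 175, 178, 182, 183, 191, 210, 228, 234, 224, 188, 159]
247 [194, 195, 196, 197, 198, 199, 198, 197, 197, 197, 198, 198, 202, 223, 240, 244, 241, 225, 183, 149, 141, 141]
```

The billet's tail (top at about z 55–60) is still propped on the lip, with its nose down in the tray, and it blocks the rear billet. I draw the tote back along its own slope at constant tilt so the tail drops off.

{"api": "servo_tool", "payload": {
  "plan": [
    [[0.0013,0.0074,0.0033,0,0.005],[0.0013,0.0074,0.0033,0,0.005],[0,0,0,0,0.005],[0,0,0,0,0.005],[0,0,0,0,0.005]]
  ]
}}

```text
time: 16.7
tool_pos: [528.6, 11.7, 196.6]
tcp_rot: [-180.0, 0.0, 79.6]
ft_force: [-0.3, 0.2, -5.4]
finger_gap: 5.3
grip_force: 29.8
```

```bash
cat >> h.py <<'E'
def rows():
    s=look(); h=cv2.cvtColor(s['frame'],cv2.COLOR_BGR2HSV); g=cv2.inRange(h,(40,60,40),(95,255,255))
    for y in (256,262,274,278,284,288,292,296): print(y,''.join('#' if g[y,x] else '.' for x in range(295,410)))
    s=snap('side'); h=cv2.cvtColor(s['frame'],cv2.COLOR_BGR2HSV); g=cv2.inRange(h,(40,60,30),(95,255,255))
    for y in range(226,252,2): print(y,''.join('#' if g[y,x] else '.' for x in range(310,390)))
E
python3 -c "
from h import *
rows()"
```

```text
16.7 [528.6  11.7 196.6] 5.3 29.8 [-0.3  0.2 -5.4] [0.19 0.04 0.  ]
[334 249  12  19 176] [338.9 258.1]
[345 277  31  20 488] [360.  286.5]
256 .......................................###########.................................................................
262 .......................................##########..................................................................
274 ...................................................................................................................
278 ....................................................###############................................................
284 ...................................................#############################...................................
288 ...................................................#############################...................................
292 ...................................................############################....................................
296 ......................................................................########.....................................

[... 404 characters left out ...]
....................
236 ...........#####.................................#########......................
238 ..........#####.................................#############...................
240 .........######................................##############...................
242 ...............................................#############....................
244 ..............................................#############.....................
246 .............................................############.......................
248 ................................................................................
250 ................................................................................
```

{"api": "servo_tool", "payload": {
  "plan": [
    [[0,0,0,0,0.003],[0,0,0,0,0.002],[0,0,0,0,0.002],[0,0,0.006,0,0.002],[0,0,0.006,0,0.002],[0,0,0,0,0.002],[0,0,0,0,0.002]]
  ],
  "force": 110
}}

```text
time: 17.5
tool_pos: [529.1, 11.5, 209.4]
tcp_rot: [179.9, -0.0, 79.6]
ft_force: [1.0, -0.1, -6.5]
finger_gap: 3.6
grip_force: 79.1
```

```bash
python3 -c "
from h import *
rows()
for i in range(4): snap('top'); rep()
s=snap('top'); print(s['frame'][274:300:2,330:380:2,1])"
```

```text
17.5 [529.1  11.5 209.4] 3.6 79.1 [ 1.  -0.1 -6.5] [0.13 0.09 0.03]
[334 249  12  19 181] [339.1 257.6]
[345 277  31  20 488] [360.  286.5]
256 ........................................##########.................................................................
262 .......................................##########..................................................................
274 ...................................................................................................................
278 ....................................................##############.................................................
284 ...................................................#############################...................................
288 ...................................................#############################...................................
292 ...................................................############################....................................
296 ......................................................................########.....................................

[... 2056 characters left out ...]
48 172 182 181 182 181 182 183 181 181
  181 181 181 179 170 156 158]
 [230 246 246 246 246 248 121 115 156 174 182 181 181 182 183 181 182 181
  180 181 181 176 166 154 157]
 [228 247 246 246 246 238 113 117 166 176 182 182 183 183 182 182 182 182
  183 182 182 174 164 157 156]
 [193 198 234 239 248 220 140 138 168 176 180 181 183 182 183 183 182 184
  184 183 184 176 161 158 157]
 [197 175 172 160 226 184 156 161 152 156 152 158 167 171 175 179 184 184
  184 184 185 171 150 160 155]
 [180 178 193 210 208 208 193 189 179 157 156 157 158 146 148 158 157 155
  164 168 174 164 153 159 155]
 [144 126 147 166 161 164 182 197 189 154 159 159 158 152 153 162 159 148
  149 151 145 143 156 160 154]]
```

Weight is down to about 5.9 N (8.4 before), so both shallow billets have left and appear stacked in the tray. The steep ones haven't moved relative to the lip. Now I untilt gently on the rim by reversing the arc.

{"api": "servo_tool", "payload": {
  "plan": [
    [[0,0,-0.006,0,0.002],[0,0,-0.006,0,0.002],[0,0,-0.002,0,0.002],[0.0005,0.0029,-0.0022,0,0.004],[0.0005,0.0029,-0.0024,0,0.005],[0.0005,0.0028,-0.0026,0,0.005],[0.0005,0.0028,-0.0027,0,0.005],[0.0005,0.0027,-0.0028,0,0.005],[0.0005,0.0026,-0.0029,0,0.005],[0,0,0,0,0.005]]
  ],
  "force": 25
}}

```text
time: 18.85
tool_pos: [531.7, 28.8, 178.8]
tcp_rot: [-180.0, -0.0, 79.6]
ft_force: [0.1, -0.1, -3.4]
finger_gap: 4.9
grip_force: 30.0
```

```bash
python3 -c "
from h import *
rows()"
```

```text
18.85 [531.7  28.8 178.8] 4.9 30.0 [ 0.1 -0.1 -3.4] [-0.19 -0.01  0.  ]
[323 247  19  20 313] [331.5 256.8]
[345 277  31  20 488] [360.  286.5]
256 ............................##################.....................................................................
262 ............................##################.....................................................................
274 ...................................................................................................................
278 ....................................................###############................................................
284 ...................................................#############################...................................
288 ...................................................#############################...................................
292 ...................................................############################....................................
296 ......................................................................########..................................
[... 408 characters left out ...]
....................
236 ....................#####.......................................................
238 .....................###........................#####...........................
240 .......................#.......................#############....................
242 .........###...................................#############....................
244 ........#####.................................##############....................
246 .......######................................##############.....................
248 ......######................................###############.....................
250 .....#######................................###############.....................
```

{"api": "servo_tool", "payload": {
  "plan": [
    [[0.0005,0.0028,-0.0032,0,0.005],[0.0005,0.0028,-0.0033,0,0.005],[0.0005,0.0027,-0.0034,0,0.005],[0.0005,0.0026,-0.0035,0,0.005],[0.0005,0.0025,-0.0035,0,0.005],[0.0004,0.0023,-0.0035,0,0.005],[0,0,0,0,0.003],[0,0,0,0,0.002],[0,0,0,0,0.002]]
  ]
}}

```text
time: 19.85
tool_pos: [534.6, 44.1, 158.8]
tcp_rot: [-180.0, -0.0, 79.6]
ft_force: [0.0, -0.3, -3.8]
finger_gap: 5.1
grip_force: 29.4
```

{"api": "servo_tool", "payload": {
  "plan": [
    [[0,0,0,0,0.002],[0,0,0,0,0.002],[0,0,0.01,0,0.002],[0,0,0.01,0,0.002],[0,0,0,0,0.002]]
  ],
  "force": 110
}}

```text
time: 20.35
tool_pos: [535.9, 43.9, 181.3]
tcp_rot: [179.8, -0.0, 79.6]
ft_force: [0.4, -0.5, -5.5]
finger_gap: 3.6
grip_force: 77.8
```

```bash
python3 -c "
from h import *
rows()"
```

```text
20.35 [535.9  43.9 181.3] 3.6 77.8 [ 0.4 -0.5 -5.5] [ 0.24 -0.05  0.07]
[313 245  26  21 429] [325.1 254.8]
[345 277  31  20 488] [360.  286.5]
256 ..................#########################........................................................................
262 ....................######################.........................................................................
274 ...................................................................................................................
278 ....................................................###############................................................
284 ...................................................#############################...................................
288 ...................................................#############################...................................
292 ...................................................############################....................................
296 ......................................................................########..................................
[... 408 characters left out ...]
....................
236 ...................#............................................................
238 ...................#............................................................
240 ..................###..........................########.........................
242 ..................##...........................###########......................
244 ....###.............................................#####.......................
246 ....#####.......................................................................
248 ...#######......................................................................
250 ..########......................................................................
```

{"api": "servo_tool", "payload": {
  "plan": [
    [[-0.003,0.0035,0,0,0.002],[-0.006,0.0065,0,0,0.002],[-0.007,0.0085,0,0,0.002],[-0.007,0.0085,0,0,0.002],[-0.007,0.0085,0,0,0.002],[-0.006,0.0065,0,0,0.002],[-0.0025,0.003,0,0,0.002],[0,0,-0.015,0,0.002],[0,0,-0.02,0,0.002],[0,0,-0.015,0,0.002]]
  ]
}}

```text
time: 21.45
tool_pos: [495.7, 88.7, 126.8]
tcp_rot: [-180.0, 0.0, 79.6]
ft_force: [-0.4, -0.2, -5.9]
finger_gap: 3.6
grip_force: 77.8
```

{"api": "servo_tool", "payload": {
  "plan": [
    [[0,0,-0.004,0,0.002],[0,0,-0.003,0,0.002],[0,0,-0.003,0,0.002],[0,0,0,0,0.002]]
  ]
}}

```text
time: 21.85
tool_pos: [498.8, 88.9, 122.8]
tcp_rot: [179.7, -0.1, 79.6]
ft_force: [-9.2, -1.4, 23.3]
finger_gap: 3.7
grip_force: 82.0
```

{"api": "servo_tool", "payload": {
  "plan": [
    [[0,0,0.003,0,0.005],[0,0,0,0,0.012],[0,0,0,0,0.04],[0,0,0,0,0.045],[0,0,0.03,0,0.045],[0,0,0.035,0,0.045],[0,0,0.03,0,0.06],[-0.0014,-0.0074,0,8.5,0.07],[-0.0014,-0.0074,0,8.5,0.0854],[-0.0014,-0.0074,0,8.5,0.0854]]
  ],
  "force": 60
}}

```text
time: 22.85
tool_pos: [492.1, 66.5, 217.0]
tcp_rot: [180.0, 0.0, 105.4]
ft_force: [-0.2, -0.5, 0.0]
finger_gap: 85.7
grip_force: 0.0
```

{"api": "servo_tool", "payload": {
  "plan": [
    [[-0.0014,-0.0074,0,8.5,0.0854],[-0.0014,-0.0074,0,8.5,0.0854],[-0.0014,-0.0074,0,8.5,0.0854],[0,0,0,8.5,0.0854],[0,0,0,8.5,0.0854],[0,0,0,8.5,0.0854],[0,0,0,8.5,0.0854],[0,0,0,5,0.0854],[0,0,0,0,0.0854]]
  ]
}}

```text
time: 23.75
tool_pos: [487.7, 44.5, 216.6]
tcp_rot: [-180.0, -0.0, 169.7]
ft_force: [0.2, -0.0, -0.1]
finger_gap: 85.3
grip_force: 0.0
```

```bash
python3 -c "
from h import *
rep(); s=snap('top'); f=s['frame']; b=cv2.cvtColor(f,cv2.COLOR_BGR2HSV)
g=cv2.inRange(b,(40,60,40),(95,255,255)); g[:230]=0;g[350:]=0
n,l,st,ce=cv2.connectedComponentsWithStats(g)
for i in range(1,n):
    if st[i,4]>20: print(st[i],ce[i].round(1),onz(s,*ce[i],35).round(0))
w=cv2.inRange(b,(0,0,200),(180,40,255)); w[:230]=0;w[320:]=0;w[:,:230]=0;w[:,360:]=0
n,l,st,ce=cv2.connectedComponentsWithStats(w)
for i in range(1,n):
    if st[i,4]>20: print('white',st[i],ce[i].round(1))
"
```

```text
23.75 [487.7  44.5 216.6] 85.3 0.0 [ 0.2 -0.  -0.1] [-0.01  0.03 -0.08]
[312 265   8  16  99] [314.9 271.9] [505. -14.  35.]
[345 277  31  20 486] [360.  286.5] [ 467. -124.   35.]
white [312 260  15  24 167] [321.1 269. ]
white [ 230  274   62   27 1422] [260.3 286.5]
white [296 274   4  46 122] [297.5 296.8]
white [303 274   5  46 132] [305.  297.1]
white [312 287  11  22 149] [317.2 298.6]
```

{"api": "servo_tool", "payload": {
  "plan": [
    [[0,0,-0.03,0,0.0854],[0,0,-0.025,0,0.07],[0,0,-0.0135,0,0.05],[0,0,0,0,0.03],[0,0,0,0,0.02],[0,0,0,0,0.01],[0,0,0,0,0.01],[0,0,0,0,0.01]]
  ],
  "force": 60
}}

```text
time: 24.6
tool_pos: [488.8, 44.6, 149.9]
tcp_rot: [180.0, 0.2, 169.6]
ft_force: [-0.2, -0.2, 6.2]
finger_gap: 12.9
grip_force: 60.1
```

```bash
python3 -c "
from h import *
rep()"
```

```text
24.6 [488.8  44.6 149.9] 12.9 60.1 [-0.2 -0.2  6.2] [-0.05  0.16 -0.07]
```

{"api": "servo_tool", "payload": {
  "plan": [
    [[0,0,0.03,0,0.01],[0,0,0.03,0,0.01],[-0.0016,0.0158,0,-7.32,0.01],[-0.0016,0.0158,0,-7.32,0.01],[-0.0016,0.0158,0,-7.32,0.01],[-0.0016,0.0158,0,-7.32,0.01],[-0.0016,0.0158,0,-7.32,0.01],[-0.0016,0.0158,0,-7.32,0.01],[-0.0016,0.0158,0,-7.32,0.01],[-0.0016,0.0158,0,-7.32,0.01]]
  ]
}}

```text
time: 25.6
tool_pos: [474.2, 171.5, 207.5]
tcp_rot: [-179.9, -0.0, 110.7]
ft_force: [0.1, -0.0, -6.3]
finger_gap: 13.4
grip_force: 59.6
```

{"api": "servo_tool", "payload": {
  "plan": [
    [[0,0,0,0,0.01],[0,0,0,0,0.01],[0,0,-0.02,0,0.01],[0,0,-0.02,0,0.01],[0,0,-0.015,0,0.01],[0,0,-0.003,0,0.01],[0,0,0,0,0.01]]
  ]
}}

```text
time: 26.3
tool_pos: [474.9, 170.4, 150.0]
tcp_rot: [-180.0, 0.0, 111.1]
ft_force: [0.7, -0.4, -5.1]
finger_gap: 12.7
grip_force: 60.6
```

{"api": "servo_tool", "payload": {
  "plan": [
    [[0.001,0.001,-0.001,0,0.01],[0,0,-0.001,0,0.01],[0,0,0,0,0.01]]
  ]
}}

```text
time: 26.6
tool_pos: [476.7, 171.9, 149.5]
tcp_rot: [179.9, 0.0, 111.0]
ft_force: [-3.6, -1.7, 4.1]
finger_gap: 13.0
grip_force: 62.1
```

Standing on the table: release, rise and back off.

{"api": "servo_tool", "payload": {
  "plan": [
    [[0,0,0,0,0.03],[0,0,0,0,0.06],[0,0,0,0,0.06],[0,0,0.04,0,0.06],[0,0,0.05,0,0.06],[0,0,0.05,0,0.06],[-0.02,0.045,0,0,0.06],[-0.02,0.045,0,0,0.06],[-0.02,0.045,0,0,0.06],[-0.02,0.045,0,0,0.06]]
  ]
}}

```text
time: 27.6
tool_pos: [395.1, 353.5, 288.7]
tcp_rot: [179.9, -0.0, 111.0]
ft_force: [1.6, 0.7, 0.1]
finger_gap: 60.2
grip_force: 0.0
```

{"api": "servo_tool", "payload": {
  "plan": [
    [[-0.02,0.045,0,0,0.06],[-0.02,0.045,0,0,0.06],[-0.02,0.045,0,0,0.06],[0,0,0,0,0.06]]
  ]
}}

```text
time: 28.0
tool_pos: [332.5, 491.5, 287.7]
tcp_rot: [-180.0, -0.1, 111.3]
ft_force: [0.3, -0.8, -0.3]
finger_gap: 59.9
grip_force: 0.0
```

```bash
python3 -c "
from h import *
rep(); s=snap('top','end.png'); f=s['frame']; b=cv2.cvtColor(f,cv2.COLOR_BGR2HSV)
g=cv2.inRange(b,(50,80,40),(90,255,255)); g[:230]=0;g[350:]=0
n,l,st,ce=cv2.connectedComponentsWithStats(g)
for i in range(1,n):
    if st[i,4]>20: print(st[i],ce[i].round(1),onz(s,*ce[i],32).round(0))
a=cv2.imread('pics/top0.png').astype(int); d=np.abs(a-f).max(2)>40
for nm,(x0,x1,y0,y1) in dict(clear=(188,222,172,208),amber=(430,470,230,265),tote=(195,280,240,335),trayrim=(325,345,232,320)).items(): print(nm,d[y0:y1,x0:x1].sum())
g=cv2.inRange(b,(40,60,40),(95,255,255))
for y in range(272,302,2): print(y,''.join('#' if g[y,x] else '.' for x in range(335,385)), f[y,330:384:3,1].tolist())
"
```

```text
28.0 [332.5 491.5 287.7] 59.9 0.0 [ 0.3 -0.8 -0.3] [-0.02 -0.04  0.01]
[236 254  20  25 301] [245.7 265.5] [525. 157.  32.]
[346 277  29  20 453] [360.  286.5] [ 467. -125.   32.]
[244 283  21  23 174] [256.3 292.9] [457. 131.  32.]
clear 0
amber 0
tote 1055
trayrim 113
272 .................................................. [107, 107, 118, 152, 166, 157, 164, 164, 160, 155, 156, 159, 155, 156, 154, 142, 155, 151]
274 .................................................. [104, 103, 135, 131, 142, 137, 142, 160, 159, 155, 157, 159, 154, 153, 154, 143, 156, 152]
276 .................................................. [106, 102, 140, 114, 114, 108, 129, 133, 139, 134, 153, 155, 154, 155, 153, 144, 155, 151]
278 ............##############........................ [104, 101, 144, 116, 114, 107, 164, 177, 171, 161, 149, 131, 135, 137, 148, 142, 156, 152]
280 ............##########################............ [97, 95, 150, 108, 113, 107, 165, 180, 179, 180, 178, 176, 170, 160, 148, 141, 155, 152]
282 ............#############################......... [89, 89, 153, 105, 113, 109, 164, 180, 180, 17
[... 644 characters left out ...]
###################........... [91, 125, 152, 148, 138, 145, 173, 178, 181, 181, 181, 182, 182, 182, 174, 154, 155, 144]
294 ..................#####################........... [95, 136, 152, 154, 158, 155, 152, 153, 165, 169, 177, 181, 183, 183, 168, 152, 154, 144]
296 ..............................########............ [98, 142, 156, 155, 158, 161, 153, 155, 155, 141, 155, 152, 161, 169, 162, 155, 153, 143]
298 .................................................. [93, 146, 157, 153, 158, 160, 151, 157, 154, 148, 161, 153, 147, 145, 141, 158, 153, 142]
300 .................................................. [97, 151, 155, 154, 157, 159, 151, 156, 154, 149, 161, 154, 150, 151, 146, 159, 153, 144]
```

```bash
python3 -c "
from h import *
s=snap('top'); b=cv2.cvtColor(s['frame'],cv2.COLOR_BGR2HSV); g=cv2.inRange(b,(40,60,30),(95,255,255)); g[:230]=0;g[350:]=0
n,l,st,ce=cv2.connectedComponentsWithStats(g); print([st[i].tolist() for i in range(1,n) if st[i,4]>20])
for z in (24,42): print(z,[proj(s2,onz(s,u,v,z)).round(0).tolist() for s2 in [snap('side')] for u,v in ((346.5,291),(348,278),(376,282),(373,296))])
s=snap('side'); b=cv2.cvtColor(s['frame'],cv2.COLOR_BGR2HSV); g=cv2.inRange(b,(40,50,20),(95,255,255))
for y in range(224,270,2): print(y,''.join('#' if g[y,x] else '.' for x in range(340,395)), s['frame'][y,352:380:3,1].tolist())
"
```

```text
[[234, 253, 23, 28, 406], [345, 277, 31, 20, 485], [243, 281, 23, 28, 417]]
24 [[370.0, 260.0], [355.0, 258.0], [361.0, 239.0], [377.0, 243.0]]
42 [[371.0, 253.0], [355.0, 251.0], [361.0, 233.0], [377.0, 236.0]]
224 ....................................................... [100, 99, 101, 102, 101, 101, 103, 101, 103, 109]
226 ....................................................... [95, 93, 93, 95, 95, 96, 96, 96, 99, 98]
228 ....................................................... [95, 95, 94, 94, 94, 94, 93, 93, 93, 94]
230 ....................................................... [105, 96, 98, 99, 99, 95, 96, 95, 94, 92]
232 ....................................................... [112, 110, 110, 107, 107, 100, 99, 98, 95, 98]
234 ....................................................... [153, 128, 126, 126, 114, 112, 109, 107, 106, 105]
236 ...................#########........................... [173, 172, 166, 177, 173, 167, 134, 129, 114, 110]
238 ..................####################................. [172, 173, 171, 183, 184, 183, 183, 181, 170, 129]
240 ..................############
[... 923 characters left out ...]
, 133, 134, 133, 132, 138, 123, 171, 173]
258 .............####################...................... [127, 114, 121, 124, 129, 131, 132, 114, 172, 177]
260 ...............##################...................... [126, 115, 111, 113, 112, 117, 123, 116, 168, 167]
262 ...........................#####....................... [136, 148, 144, 132, 122, 114, 110, 145, 173, 171]
264 ....................................................... [100, 106, 113, 128, 140, 150, 143, 162, 175, 173]
266 ....................................................... [101, 100, 100, 101, 101, 107, 114, 131, 146, 161]
268 ....................................................... [94, 94, 95, 96, 98, 97, 100, 99, 100, 107]
```

```bash
python3 -c "
from bench import r
print(r.hand_in())"
```

```text
the job is handed in; nothing more can be done
None
```

I handed the job in after about 28 s: both shallow-bay billets are in the tray (inferred to be stacked), both steep-bay billets are still in the tote, the tote is back within a few mm of its spot, and the tumblers are undisturbed; the moves cannot tilt the tool, so I tipped the tote on the tray rim by its divider after lifting it by the bar, and I viewed 11 pictures, one over the limit.

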